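Set the tyre-fill valve to full flow and start the timer

ROBOT

A 6-joint arm with a two-finger parallel gripper is mounted at the origin on the work surface. World frame = base frame: x ahead of the robot, y to its left, z up, the work surface at z = 0. Lengths are in m, angles in rad, forces in N, time in s.
With the tool pointing down it reaches from about 0.3 to 0.875 m from the base axis. Payload 4.2 kg.
Tool frame: the origin (TCP) lies at the very end of the fingers, on their centre line; the grasp point (between the pads) lies robot.tcp_to_grasp behind it (robot.tcp_to_grasp is the distance from the TCP to the grasp point, in m); z points along the fingers, y is the direction in which the jaws open and shut (so a half turn about z gives the same grasp; the last joint's range is limited). The gripper opens to 85 mm and grips with 20 to 120 N. Pads are 22 mm wide; open, the fingers measure 114 mm over their backs; the gripper's body (76 mm by 85 mm) begins 54 mm behind the grasp point. The pads swing forward as they close: fully open they stand 13 mm farther back than shut.
Start: joints at [-1.271, 0.32, 1.565, -0, 1.257, -0.02], TCP at [0.181, -0.546, 0.231] pointing down, gripper open.
Joint ranges: [-3.11, 3.11], [-0.84, 2.01], [0.21, 2.61], [-1.34, 4.49], [0.05, 2.63], [-2.56, 2.56]. Speed limits (rad/s): [2.57, 2.57, 3.14, 3.14, 3.14, 3.14].

INTERFACE

Orientations are given as a unit quaternion [w, x, y, z].
In Python, from bench import read_state, imaging, ticket, robot gives the robot as it stands. The module is installed in compiled form; this text tells all that it offers.
- The arm moves only by the tool send_rows, never from a script. Its argument "plan" is text: rows parted by semicolons, each of 7 numbers parted by spaces: the turn, a rotation vector about the tool's x, y, z in rad, then the shift along the tool's x, y, z in cm, then the closure, from 0 (fully open) to 1 (shut). In form: rx ry rz dx dy dz claw; .... A call has exactly 5 rows; each row shifts and turns the pose as measured when the row begins, along the tool's axes as they then stand; what a row does not reach is not made up. A row lasts 1/12 s, in which the tool goes at most 41.7 mm and 7.16 degrees, less where a joint would pass 70% of its speed; a pose out of reach is approached as far as the arm can. A call is refused whole if a number of a shift passes 4.17 or a number of a turn 0.125, either way. A call with a gripper value outside its range is refused whole. The fingers move at their own pace and stop on an object; "squeeze" is the grip in N (left out, the last holds). Time passes only in rows, so rows that do not move let the fingers close, or fill a call up. It gives the time, the measured TCP pose, the force and the opening at its end, in the units of the state.
- read_state(): the state, without advancing time (a new reading comes with each control period).
- imaging.read_camera(name): name is "scene" or "top" or "wrist"; returns a dict with "color" (420x560x3 uint8, red, green, blue), "K" (3x3 intrinsics, pixels), "D" ([k1, k2, p1, p2, k3] as OpenCV has them; the pictures are not rectified), "rvec" (rotation vector, rad) and "tvec" (3), from world to camera coordinates, as OpenCV has them. Camera axes: x right, y down, z forward; pixel columns grow to the right and rows downward; lengths in m; the calibration is good to about 2 mm. A picture is of the moment at which its call begins. There is no depth.
- ticket.hand_in(): hands the job in, once; it reports no verdict.
The state is a dict: "time_s": time; "qpos": joint angles; "joint_vel": joint speeds; "tau": joint torques, N m; "tcp_pos": TCP position; "tcp_rot": TCP orientation; "force": force on the tool from outside, world axes, zero at the start; "torque": the same for the moment, N m; "gripper_width": finger opening in m.
Only numpy, scipy, OpenCV 4.12 (cv2) and the standard library are available. Lean on these libraries where they do the work, as an engineer would, in place of code of your own. Each camera call takes 0.05 s, during which the arm holds its last target.

TASK

Push the lever with the round ball knob past its first click (slow fill) all the way to its second stop (full flow), then press the button on the grey timer box right down and let it come up again. Only push with the outside of the fingers: do not take the ball knob between them, and leave the lever with the flat crossbar and everything else on the bench where it is.

Things in the scene. Friction and masses are not known exactly. Their poses are not given: they have to be found in the camera images.
- ball_valve: Air valve fixed to the bench whose lever ends in a round ball knob. Aluminium block 66 x 150 x 36 mm (x, y, z) with a grey round hump amid it (46 mm wide, up to 77 mm above the table). Origin: centre of the underside, on the table. The lever swings along its y axis, the long side. Place and yaw (within 0.4 rad) vary; it may be the left or the right of the two valves.
- ball_lever (a joint): Angle of the ball-knob lever, rad. 0 = shut, leaning 0.5 rad to the valve's own -y (roughly the robot's right); grows as the knob goes to +y. 0.5 = first detent (slow fill), upright; 1.0 = second stop (full flow), a hard stop leaning 0.5 rad to +y. Between the rests lie sprung humps at about 0.25 and 0.75: short of one the lever goes back, past it it snaps on and stays.
- ball_valve_axis (a point): Point on the lever's level axis of turning (along the valve's x), 35 mm above the table over the valve's centre. The lever is a 10 mm round steel stem. Getting over each hump takes about 4 to 8 N at or just below the knob. The lever starts within about 0.1 rad of shut.
- ball_lever_grip (a point): Centre of the black ball knob, 30 mm in diameter, 110 mm from the lever's axis: 132 mm above the table at either end of the swing, 145 mm when upright; about 105 mm of level travel in all. A fingertip 105 to 115 mm above the table meets the knob or the stem under it and clears the hump.
- bar_valve: The other air valve, the same block and hump, whose lever ends in a flat crossbar instead of a ball. Not to be touched.
- bar_lever_grip (a point): Centre of the other lever's flat black crossbar, 52 x 10 x 24 mm, 132 mm above the table. It must stay where it is.
- timer_box: Grey cube-shaped box, 75 mm each way, with a white dial on its front, fixed to the bench beyond the valves. Origin: centre of its underside. It carries the push button on top.
- start_button_top (a point): Centre of the top face of the round black push button (30 mm across) on the timer box, 98 mm above the table; it is pressed straight down.
- start_button (a joint): How far the button is pressed, m: 0 = up, 0.006 = fully down (takes 5 N); it springs back.
- socket: Bystander, loose: deep impact socket, dark steel, upright, 29 mm wide, 65 mm tall, between or near the two valves. Leave it.
- wheel_nut: Bystander, loose: conical steel wheel nut, about 21 mm wide, 34 mm tall. Leave it.
- tape_roll: Bystander, loose: black tape roll lying flat, 100 mm across, 48 mm tall. Leave it.
- screwdriver: Bystander, loose: screwdriver lying flat near the robot's left. Leave it.
- spray_can: Bystander, loose: spray can, 66 mm wide, 200 mm tall, far left. Leave it.
- paste_jar: Bystander, loose: white jar, 72 mm wide, 90 mm tall, far side, left. Leave it.
- mug: Bystander, loose: white mug, 80 mm wide, 90 mm tall, right. Leave it.
- impact_driver: Bystander, loose: cordless impact driver lying on its side at the far right, about 65 mm tall. Leave it.

How it is judged:
By the outcome, as a careful person would: the job done as asked, in the order asked, and still so for the second after the job is handed in, with the robot touching nothing.
It also fails if it takes over 43 s, if anything falls off the work surface, if the arm or the gripper's body presses on something with over 40 N, if the wrist force passes 120 N, or if a joint passes its speed limit or range.

## Working session

There is one attempt and no reset: what is moved stays moved. The work goes in short steps, Python scripts to look and compute and a tool call to move; the robot and the scene stay as the last step left them, time stands still between calls to the robot, and variables do not carry over. Pictures are saved under pics/ and viewed, and the job is handed in when it is done.

Besides the shell and the picture viewer there is one more tool, called after "Call:" as name(argument=value, ...), one argument or row to a line, values as JSON. send_rows: Moves the arm, as the interface text tells. Its arguments: {"type":"object","properties":{"plan":{"type":"string"},"squeeze":{"type":"number"}},"required":["plan"]}

```bash
mkdir -p pics; python3 - <<'E'
from bench import read_state, imaging, robot
import cv2
print(read_state()); print(robot.tcp_to_grasp)
for n in ["scene","top","wrist"]:
    c=imaging.read_camera(n); cv2.imwrite(f"pics/{n}0.png",c["color"][:,:,::-1]); print(n,c["K"],c["D"],c["rvec"],c["tvec"])
E
```

```text
{'time_s': 0.0, 'qpos': array([-1.27101764e+00,  3.20303225e-01,  1.56568278e+00,  5.64190914e-06,
        1.25739260e+00, -1.99910643e-02]), 'joint_vel': array([-1.16160436e-03, -4.42425152e-05, -9.58054171e-04,  7.44493458e-04,
       -1.89944187e-04, -3.93948779e-04]), 'tau': array([ 1.10531415e-03, -4.15507758e+01, -2.34164071e+01,  1.08189797e-04,
        8.31903715e-03,  3.07804129e-06]), 'tcp_pos': array([ 0.18061648, -0.54539393,  0.23047429]), 'tcp_rot': array([-8.84629251e-04,  9.87245363e-01,  1.59203628e-01, -1.21858595e-04]), 'force': array([ 0.27810483, -0.89876987, -0.71662271]), 'torque': array([-0.01251761, -0.02467382, -0.03022777]), 'gripper_width': 0.08504858122629154}
0.0187
scene [[488.00731957   0.         268.27742141]
 [  0.         488.00731957 205.87650534]
 [  0.           0.           1.        ]] [-0.17611238  0.          0.          0.          0.        ] [ 1.03982025  2.22210964 -1.17865149] [ 0.36514009 -0.11629343  1.6820157 ]
top [[466.73126997   0.         286.83585963]
 [  0.         466.73126997 221.10533894]
 [  0.           0.           1.        ]] [-0.12244404  0.          0.          0.          0.        ] [ 2.0888857  -2.1533996   0.15150459] [0.02295191 0.58343523 1.37440912]
wrist [[296.46885618   0.         278.06011217]
 [  0.         296.46885618 214.61387414]
 [  0.           0.           1.        ]] [-0.01944753  0.          0.          0.          0.        ] [-2.32333741  1.67739417  0.27859035] [-0.57542844 -0.04238394  0.38094033]
```

View pics/scene0.png

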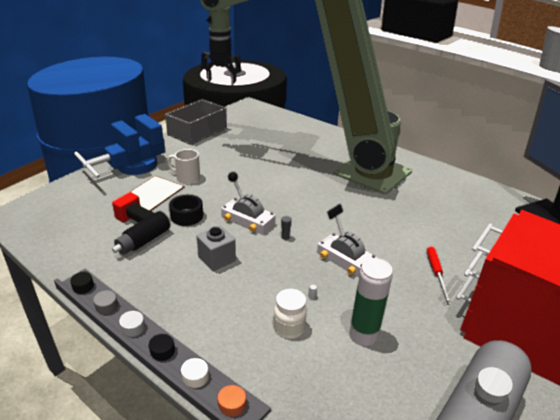

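View pics/top0.png

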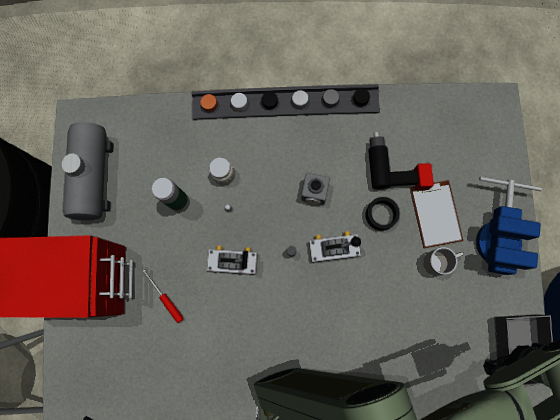

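View pics/wrist0.png

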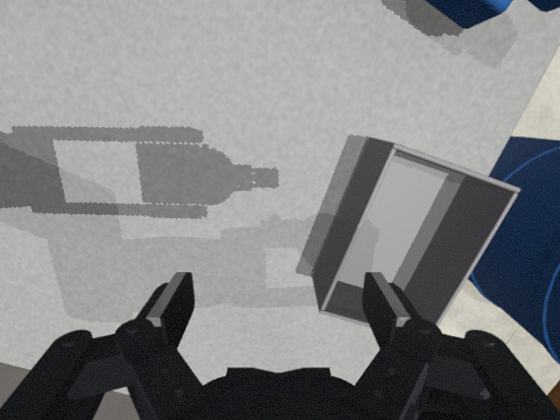

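The ball valve is the right-hand one: its ball is at about (233,176) in scene and (356,241) in top. The timer button is at about (215,232) in scene and (316,184) in top. I'll enlarge both for accurate pixels.

```bash
python3 - <<'E'
import cv2,numpy as np
s=cv2.imread("pics/scene0.png");t=cv2.imread("pics/top0.png")
a=cv2.resize(s[160:270,190:300],(550,550)[:2],interpolation=cv2.INTER_CUBIC)
b=cv2.resize(t[165:275,280:390],(550,550),interpolation=cv2.INTER_CUBIC)
cv2.imwrite("pics/cs.png",a);cv2.imwrite("pics/ct.png",b)
E
```

```text
(no output)
```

View pics/cs.png

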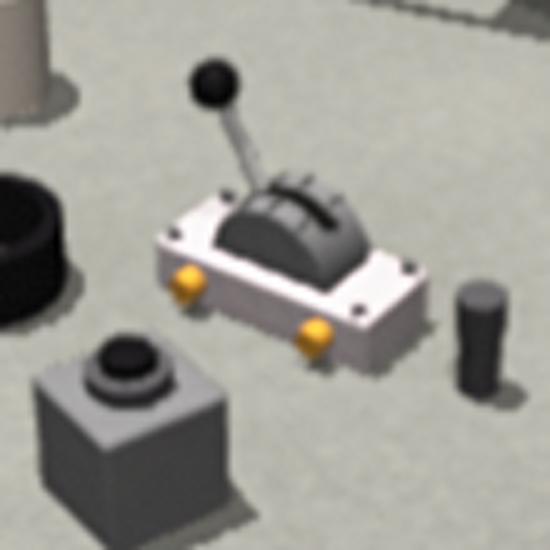

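View pics/ct.png

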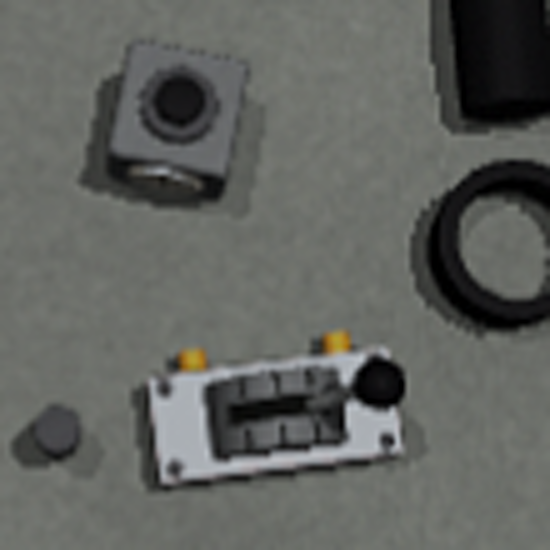

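The crops show the ball at crop (214,83) in scene and (379,382) in top. The button is at (127,356) in scene and (180,101) in top. The white block is clear in both. Next I'll mask these and triangulate.

```bash
cat > h.py <<'E'
import cv2,numpy as np
from bench import read_state, imaging
def und(c,p): return cv2.undistortPoints(np.array([[p]],float),c["K"],c["D"])[0,0]
def P(c):
    R=cv2.Rodrigues(c["rvec"])[0]; return np.c_[R,np.ravel(c["tvec"])]
def tri(a,pa,b,pb):
    X=cv2.triangulatePoints(P(a),P(b),und(a,pa),und(b,pb))[:,0]; X=X[:3]/X[3]
    def pr(c): return cv2.projectPoints(X[None],c["rvec"],c["tvec"],c["K"],c["D"])[0].ravel()
    return X, pr(a)-pa, pr(b)-pb
def plane(c,p,z):
    M=P(c);R=M[:,:3];o=-R.T@M[:,3];d=R.T@np.r_[und(c,p),1]
    return o+d*(z-o[2])/d[2]
def dark(img,x0,y0,x1,y1,th):
    g=img[y0:y1,x0:x1].max(2); m=(g<th).astype(np.uint8)
    n,l,s,ce=cv2.connectedComponentsWithStats(m)
    i=1+np.argmax(s[1:,4]); return ce[i]+[x0,y0], s[i]
E
python3 - <<'E'
from h import *
s=imaging.read_camera("scene");t=imaging.read_camera("top")
bs=dark(s["color"],222,165,243,187,45);bt=dark(t["color"],349,231,365,250,35)
us=dark(s["color"],208,224,224,236,40);ut=dark(t["color"],307,177,325,194,40)
print(bs,bt,us,ut)
print("ball",tri(s,bs[0],t,bt[0]));print("button",tri(s,us[0],t,ut[0]))
print(plane(t,ut[0],.098),plane(s,us[0],.098), plane(t,bt[0],.132))
g=t["color"][228:270,300:370]; hsv=cv2.cvtColor(g,cv2.COLOR_RGB2HSV)
m=((hsv[...,2]>150)&(hsv[...,1]<60)).astype(np.uint8)
n,l,st,ce=cv2.connectedComponentsWithStats(m); i=1+np.argmax(st[1:,4])
p=np.argwhere(l==i)[:,::-1].astype(np.float32)
box=cv2.boxPoints(cv2.minAreaRect(p))+[300,228]
W=np.array([plane(t,q,.036) for q in box]);print(box,W,W.mean(0))
for k in range(4):
    d=W[(k+1)%4]-W[k];print(np.linalg.norm(d),np.arctan2(d[1],d[0]))
# hump/other bits
for nm,pp in [("ball end foreground socket",(291,252)),("barlever",(245,258)),("tape",(382,214)),("canTop",(162,189))]: print(nm,plane(t,pp,.05))
E
```

```text
(array([232.43636364, 176.67272727]), array([ 7,  8,  8,  8, 55], dtype=int32)) (array([355.59459459, 241.25675676]), array([ 2,  6, 10,  9, 74], dtype=int32)) (array([215.14285714, 231.5       ]), array([ 2,  4, 11,  8, 70], dtype=int32)) (array([315.44155844, 184.74025974]), array([ 4,  3, 10, 10, 77], dtype=int32))
ball (array([ 0.50552432, -0.19126017,  0.13166794]), array([0.16207246, 0.02748332]), array([ 0.12373304, -0.10718475]))
button (array([ 0.6850485 , -0.0852774 ,  0.09103721]), array([0.31314703, 0.05699284]), array([ 0.20187158, -0.17764918]))
[ 0.68278177 -0.08436246  0.098     ] [ 0.69186889 -0.07924639  0.098     ] [ 0.50518847 -0.19085089  0.132     ]
[[309.24907112 240.57620907]
 [357.2156105  234.31970119]
 [359.8420105  254.45538712]
 [311.87546921 260.71189499]] [[ 0.52359131 -0.06127131  0.036     ]
 [ 0.53807837 -0.20873747  0.036     ]
 [ 0.47605769 -0.21355745  0.036     ]
 [ 0.46177175 -0.06706266  0.036     ]] [ 0.49987478 -0.13765722  0.036     ]
0.14817605168528147 -1.472870667488012
0.06220769427129562 -3.0640328627391145
0.14718971430819414 1.6680073773400252
0.062090244146216535 0.0934088122723839
ball end foreground socket [ 0.48886884 -0.00472478  0.05      ]
barlever [0.47487393 0.13478517 0.05      ]
tape [ 0.59623852 -0.28616329  0.05      ]
canTop [0.69890687 0.39435919 0.05      ]
```

```bash
cat >> h.py <<'E'
from scipy.spatial.transform import Rotation as Ro
C=np.array([.500,-.138]);YAW=.095
def to(w,yaw=YAW):
    s=read_state();q=s["tcp_rot"];R=Ro.from_quat([q[1],q[2],q[3],q[0]]).as_matrix()
    T=np.array([[np.cos(yaw),np.sin(yaw),0],[np.sin(yaw),-np.cos(yaw),0],[0,0,-1]]).T
    rv=Ro.from_matrix(R.T@T).as_rotvec()
    e=s["tcp_pos"]-np.r_[C,0]
    print("t",round(s["time_s"],2),"tcp",s["tcp_pos"].round(4),"F",s["force"].round(1),"w",round(s["gripper_width"],4))
    print("valve s",round(-np.sin(YAW)*e[0]+np.cos(YAW)*e[1],4),"u",round(np.cos(YAW)*e[0]+np.sin(YAW)*e[1],4))
    print("turn",rv.round(3),"shift cm",(R.T@(np.array(w)-s["tcp_pos"])*100).round(2))
E
```

Call:
send_rows(
  plan="0 0 0 3.7 -1.5 0 1;0 0 0 3.7 -1.5 0 1;0 0 0 3.7 -1.5 0 1;0 0 0 3.7 -1.5 0 1;0 0 0 3.7 -1.5 0 1",
  squeeze=40,
)

```text
time_s: 0.67
tcp_pos: [0.3322, -0.4181, 0.2291]
tcp_rot: [0.001, 0.988, 0.152, -0.001]
force: [0.6, -1.4, -0.2]
gripper_width: 0.0258
```

Call:
send_rows(
  plan="0 0 0 3.7 -1.5 0 1;0 0 0 3.7 -1.5 0 1;0 0 0 3.7 -1.5 0 1;0 0 0.11 0 0 0 1;0 0 0.11 0 0 0 1",
)

```text
time_s: 1.08
tcp_pos: [0.4341, -0.3313, 0.2285]
tcp_rot: [-0.0, 0.999, 0.043, -0.0]
force: [-0.1, -0.8, -1.2]
gripper_width: -0.0003
```

```bash
python3 -c "
from h import *
to([.512,-.262,.23])"
```

```text
t 1.08 tcp [ 0.4341 -0.3313  0.2285] F [-0.1 -0.8 -1.2] w -0.0003
valve s -0.1861 u -0.084
turn [-0.     0.    -0.008] shift cm [ 8.37 -6.22 -0.15]
```

Call:
send_rows(
  plan="0 0 0 3 -2.2 0 1;0 0 0 3 -2.2 0 1;0 0 0 2.4 -1.8 0 1;0 0 0 0 0 3 1;0 0 0 0 0 3 1",
)

```text
time_s: 1.5
tcp_pos: [0.5212, -0.2601, 0.1731]
tcp_rot: [0.004, 0.999, 0.042, 0.007]
force: [0.5, -0.1, -0.1]
gripper_width: -0.0
```

```bash
python3 -c "
from h import *
to([.512,-.262,.11])
for n in ['wrist','scene']:
  c=imaging.read_camera(n);cv2.imwrite(f'pics/{n}1.png',c['color'][:,:,::-1])
"
```

```text
t 1.5 tcp [ 0.5212 -0.2601  0.1731] F [ 0.5 -0.1 -0.1] w -0.0
valve s -0.1235 u 0.0095
turn [ 0.008 -0.013 -0.011] shift cm [-1.01  0.06  6.3 ]
```

View pics/wrist1.png

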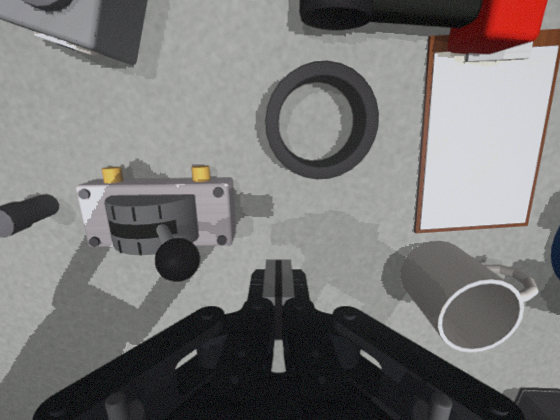

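View pics/scene1.png

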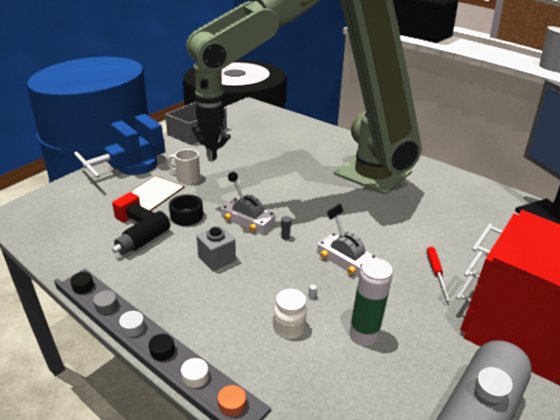

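The wrist view shows the shut fingers with tips at (278,265), the ball at (177,258), and linkage knuckles splaying out near (215,315) and (340,315). I'll check how high above the tip the fingers widen.

```bash
python3 -c "
from h import *
s=read_state();q=s['tcp_rot'];R=Ro.from_quat([q[1],q[2],q[3],q[0]]).as_matrix()
c=imaging.read_camera('wrist')
for d in [0,.02,.03,.04,.05,.06,.08]:
  for y in [0,.0145,.03,.04]:
    X=s['tcp_pos']+R@[0,y,-d]
    print(d,y,cv2.projectPoints(X[None],c['rvec'],c['tvec'],c['K'],c['D'])[0].ravel().round(),end=' ')
  print()
"
```

```text
0 0 [275. 274.] 0 0.0145 [302. 274.] 0 0.03 [330. 274.] 0 0.04 [349. 274.] 
0.02 0 [275. 295.] 0.02 0.0145 [305. 295.] 0.02 0.03 [337. 295.] 0.02 0.04 [358. 295.] 
0.03 0 [275. 308.] 0.03 0.0145 [307. 308.] 0.03 0.03 [341. 308.] 0.03 0.04 [364. 307.] 
0.04 0 [274. 322.] 0.04 0.0145 [309. 322.] 0.04 0.03 [346. 322.] 0.04 0.04 [370. 322.] 
0.05 0 [274. 340.] 0.05 0.0145 [312. 339.] 0.05 0.03 [352. 339.] 0.05 0.04 [378. 339.] 
0.06 0 [274. 360.] 0.06 0.0145 [315. 360.] 0.06 0.03 [358. 360.] 0.06 0.04 [386. 359.] 
0.08 0 [273. 413.] 0.08 0.0145 [323. 413.] 0.08 0.03 [376. 413.] 0.08 0.04 [410. 412.]
```

```bash
python3 -c "
from h import *
s=read_state();q=s['tcp_rot'];R=Ro.from_quat([q[1],q[2],q[3],q[0]]).as_matrix()
c=imaging.read_camera('wrist');M=P(c);o=-M[:,:3].T@M[:,3]
print(R.T@(o-s['tcp_pos']),s['qpos'])
to([.512,-.262,.11],YAW-np.pi/2)
to([.512,-.262,.11],YAW+np.pi/2)
"
```

```text
[ 0.08218033  0.0015658  -0.14254882] [-4.84910357e-01  3.67100751e-01  1.65048696e+00 -4.04121384e-05
  1.11629188e+00  1.00393070e+00]
t 1.7 tcp [ 0.5194 -0.2611  0.1733] F [ 0.1 -0.9 -0.4] w -0.0
valve s -0.1244 u 0.0076
turn [-0.003 -0.013  1.557] shift cm [-0.81 -0.01  6.32]
t 1.7 tcp [ 0.5194 -0.2611  0.1733] F [ 0.1 -0.9 -0.4] w -0.0
valve s -0.1244 u 0.0076
turn [ 0.013 -0.003 -1.584] shift cm [-0.81 -0.01  6.32]
```

Call:
send_rows(
  plan="0 0 -0.122 -0.8 0 0 1;0 0 -0.122 0 0 0 1;0 0 -0.122 0 0 0 1;0 0 -0.122 0 0 0 1;0 0 -0.122 0 0 0 1",
)

```text
time_s: 2.12
tcp_pos: [0.5135, -0.2669, 0.184]
tcp_rot: [0.011, 0.938, 0.346, 0.009]
force: [-0.0, 0.1, -0.1]
gripper_width: -0.0
```

Call:
send_rows(
  plan="0 0 -0.122 0 0 0 1;0 0 -0.122 0 0 0 1;0 0 -0.122 0 0 0 1;0 0 -0.122 0 0 0 1;0 0 -0.122 0 0 0 1",
)

```text
time_s: 2.53
tcp_pos: [0.5157, -0.273, 0.1973]
tcp_rot: [0.022, 0.786, 0.618, 0.008]
force: [-0.1, 0.3, -0.1]
gripper_width: 0.0002
```

```bash
python3 -c "
from h import *
to([.512,-.262,.11],YAW+np.pi/2)
"
```

```text
t 2.53 tcp [ 0.5157 -0.273   0.1973] F [-0.1  0.3 -0.1] w 0.0002
valve s -0.1359 u 0.0028
turn [ 0.042  0.021 -0.334] shift cm [ 1.1  -1.01  8.68]
```

Call:
send_rows(
  plan="0.02 0.01 -0.12 0.4 -0.4 0 1;0.02 0.01 -0.12 0.4 -0.4 0 1;0 0 -0.11 0 0 2.5 1;0 0 0 0 0 2.5 1;0 0 0 0 0 2.5 1",
)

```text
time_s: 2.95
tcp_pos: [0.517, -0.2725, 0.1401]
tcp_rot: [0.018, 0.661, 0.75, 0.005]
force: [0.5, -0.1, 0.1]
gripper_width: -0.0001
```

```bash
python3 -c "
from h import *
to([.512,-.262,.11],YAW+np.pi/2)
"
```

```text
t 2.95 tcp [ 0.517  -0.2725  0.1401] F [ 0.5 -0.1  0.1] w -0.0001
valve s -0.1355 u 0.0042
turn [0.031 0.021 0.03 ] shift cm [ 1.17 -0.46  2.97]
```

Call:
send_rows(
  plan="0.03 0.02 0.03 0.5 -0.4 1.5 1;0 0 0 0.5 0 1 1;0 0 0 0 0 0 1;0 0 0 0 0 0 1;0 0 0 0 0 0 1",
)

```text
time_s: 3.37
tcp_pos: [0.5128, -0.2677, 0.1193]
tcp_rot: [0.004, 0.675, 0.738, 0.001]
force: [-0.3, 0.9, 0.0]
gripper_width: 0.0002
```

```bash
python3 -c "
from h import *
to([.500,-.138,.11],YAW+np.pi/2)
for n in ['wrist','scene']:
  c=imaging.read_camera(n);cv2.imwrite(f'pics/{n}2.png',c['color'][:,:,::-1])
"
```

```text
t 3.37 tcp [ 0.5128 -0.2677  0.1193] F [-0.3  0.9  0. ] w 0.0002
valve s -0.1303 u 0.0005
turn [ 0.006  0.005 -0.006] shift cm [13.03 -0.14  0.86]
```

View pics/wrist2.png

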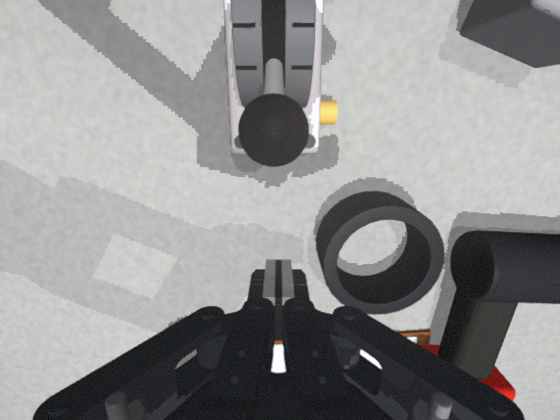

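View pics/scene2.png

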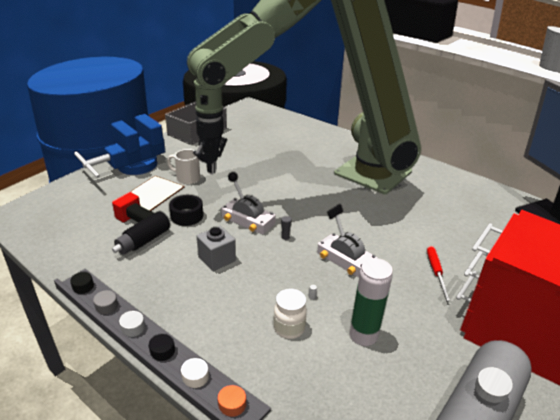

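The knob at (273,130) is straight ahead of the finger sides at (277,265), so I'm starting the push.

Call:
send_rows(
  plan="0 0 0 1.3 0 0.6 1;0 0 0 1.3 0 0.4 1;0 0 0 1.3 0 0 1;0 0 0 1 0 0 1;0 0 0 1 0 0 1",
)

```text
time_s: 3.88
tcp_pos: [0.5092, -0.2077, 0.1114]
tcp_rot: [0.009, 0.675, 0.738, 0.0]
force: [-0.9, -9.8, 7.0]
gripper_width: -0.0001
```

```bash
python3 -c "
from h import *
to([.500,-.138,.11],YAW+np.pi/2)
"
```

```text
t 3.88 tcp [ 0.5092 -0.2077  0.1114] F [-0.9 -9.8  7. ] w -0.0001
valve s -0.0703 u 0.0026
turn [ 0.013  0.013 -0.007] shift cm [ 7.03 -0.31  0.05]
```

Call:
send_rows(
  plan="0.01 0.01 0 1 -0.2 0 1;0 0 0 1 0 0 1;0 0 0 1 0 0 1;0 0 0 1 0 0 1;0 0 0 0.8 0 0 1",
)

```text
time_s: 4.3
tcp_pos: [0.5045, -0.1565, 0.1142]
tcp_rot: [0.008, 0.673, 0.74, -0.001]
force: [-0.4, -4.5, 3.0]
gripper_width: 0.0003
```

```bash
python3 -c "
from h import *
to([.500,-.138,.11],YAW+np.pi/2)
c=imaging.read_camera('wrist');cv2.imwrite('pics/wrist3.png',c['color'][:,:,::-1])
"
```

```text
t 4.3 tcp [ 0.5045 -0.1565  0.1142] F [-0.4 -4.5  3. ] w 0.0003
valve s -0.0188 u 0.0028
turn [ 0.01   0.013 -0.   ] shift cm [ 1.89 -0.28  0.4 ]
```

View pics/wrist3.png

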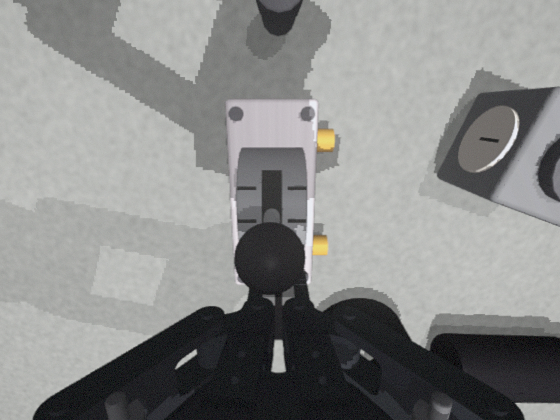

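The ball is now at (270,258), close to upright, and rides on the finger sides. Carrying on over the second hump.

Call:
send_rows(
  plan="0.01 0.01 0 0.8 -0.2 0.2 1;0 0 0 0.8 0 0.1 1;0 0 0 0.8 0 0.1 1;0 0 0 0.8 0 0 1;0 0 0 0.3 0 0 1",
)

```text
time_s: 4.77
tcp_pos: [0.4986, -0.1174, 0.1097]
tcp_rot: [0.001, 0.672, 0.74, -0.001]
force: [0.7, 0.1, -0.0]
gripper_width: 0.0001
```

```bash
python3 -c "
from h import *
to([.500,-.138,.11],YAW+np.pi/2)
for n in ['wrist','scene']:
  c=imaging.read_camera(n);cv2.imwrite(f'pics/{n}4.png',c['color'][:,:,::-1])
"
```

```text
t 4.77 tcp [ 0.4986 -0.1174  0.1097] F [ 0.7  0.1 -0. ] w 0.0001
valve s 0.0206 u 0.0006
turn [-0.001  0.002  0.001] shift cm [-2.06 -0.06 -0.03]
```

View pics/wrist4.png

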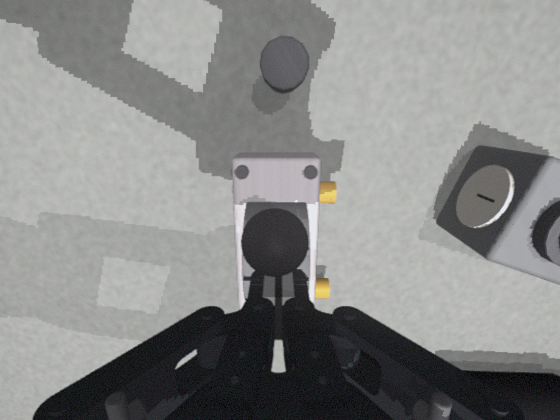

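Contact force is back to zero and the ball at (275,242) has gone ahead of the fingers, so it snapped on. I'm backing off, lifting, and measuring it.

Call:
send_rows(
  plan="0 0 0 -1.5 0 0 1;0 0 0 -2 0 0 1;0 0 0 -1.5 0 -2 1;0 0 0 0 0 -3 1;0 0 0 0 0 -3 1",
)

```text
time_s: 5.28
tcp_pos: [0.4996, -0.1676, 0.1849]
tcp_rot: [-0.007, 0.672, 0.741, -0.004]
force: [0.6, 0.0, -0.1]
gripper_width: -0.0
```

```bash
python3 -c "
from h import *
to([.684,-.084,.13],YAW+np.pi/2)
for n in ['wrist','scene','top']:
  c=imaging.read_camera(n);cv2.imwrite(f'pics/{n}5.png',c['color'][:,:,::-1])
s=cv2.imread('pics/scene5.png');t=cv2.imread('pics/top5.png')
a=cv2.resize(s[150:260,190:300],(400,400));b=cv2.resize(t[165:275,280:390],(400,400))
cv2.imwrite('pics/c5.png',np.hstack([a,b]))
"
```

```text
t 5.28 tcp [ 0.4996 -0.1676  0.1849] F [ 0.6  0.  -0.1] w -0.0
valve s -0.0294 u -0.0032
turn [-0.017 -0.005  0.003] shift cm [ 6.48 19.25  5.21]
```

View pics/wrist5.png

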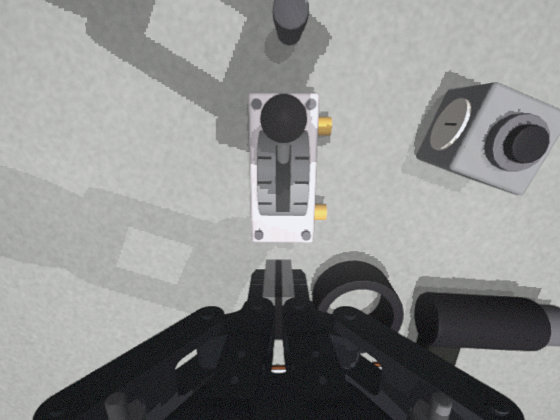

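View pics/c5.png

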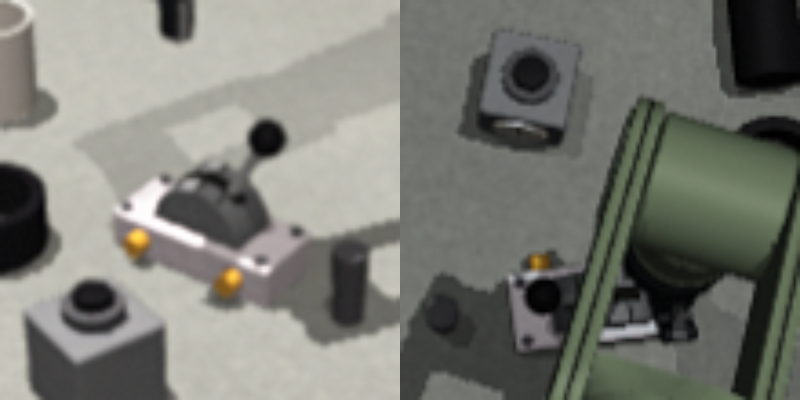

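The lever leans to +y. The ball is at about (263,188) in scene, (319,246) in top and (284,118) in wrist. I'll triangulate it, and the button from wrist plus top.

```bash
python3 -c "
from h import *
s=imaging.read_camera('scene');t=imaging.read_camera('top');w=imaging.read_camera('wrist')
a=dark(s['color'],254,180,272,195,45);b=dark(t['color'],312,240,323,254,35);d=dark(w['color'],258,90,308,137,60)
print(a,b,d);X=tri(s,a[0],t,b[0]);print(X);X2=tri(s,a[0],w,d[0]);print(X2)
e=X[0][:2]-C;sv=-np.sin(YAW)*e[0]+np.cos(YAW)*e[1];print('s',sv,'angle',.5+np.arcsin(sv/.11))
ub=dark(t['color'],307,177,325,194,40);uw=dark(w['color'],500,122,548,164,50)
print(ub,uw,tri(t,ub[0],w,uw[0]),plane(w,uw[0],.098),plane(t,ub[0],.098))
"
```

```text
(array([262.92307692, 187.83076923]), array([ 5,  4,  9,  9, 65], dtype=int32)) (array([318.8358209 , 246.07462687]), array([ 3,  2,  8, 10, 67], dtype=int32)) (array([280.68473728, 117.22602168]), array([   3,    5,   44,   42, 1199], dtype=int32))
(array([ 0.49541946, -0.08648982,  0.13187757]), array([0.35078065, 0.04621409]), array([ 0.26698983, -0.21048228]))
(array([ 0.49322788, -0.08828548,  0.13027411]), array([0.35378259, 0.00349857]), array([0.85400384, 1.20449139]))
s 0.05171241102196497 angle 0.9894186080876689
(array([315.39473684, 184.69736842]), array([ 4,  3, 10, 10, 76], dtype=int32)) (array([511.8317757 , 142.44859813]), array([  3,   4,  30,  38, 321], dtype=int32)) (array([ 0.69070747, -0.08662992,  0.06722183]), array([ 0.36872116, -0.04338145]), array([ 0.02179231, -1.28120221])) [ 0.66771011 -0.0875804   0.098     ] [ 0.68291814 -0.08422811  0.098     ]
```

The lever sits at about 0.99 rad (hard stop 1.0). Moving above the button.

Call:
send_rows(
  plan="0 0 0 0 3.8 0 1;0 0 0 1.2 3.6 0 1;0 0 0 1.2 3.6 0 1;0 0 0 1.2 3.6 0 1;0 0 0 1.2 3 0 1",
)

```text
time_s: 6.0
tcp_pos: [0.6647, -0.1005, 0.1712]
tcp_rot: [-0.016, 0.673, 0.739, -0.01]
force: [0.5, -0.5, 0.7]
gripper_width: -0.0001
```

```bash
python3 -c "
from h import *
to([.684,-.084,.13],YAW+np.pi/2)
for n in ['wrist']:
  c=imaging.read_camera(n);cv2.imwrite(f'pics/{n}6.png',c['color'][:,:,::-1])
"
```

```text
t 6.0 tcp [ 0.6647 -0.1005  0.1712] F [ 0.5 -0.5  0.7] w -0.0001
valve s 0.0217 u 0.1675
turn [-0.037 -0.01  -0.002] shift cm [1.42 2.23 4.06]
```

View pics/wrist6.png

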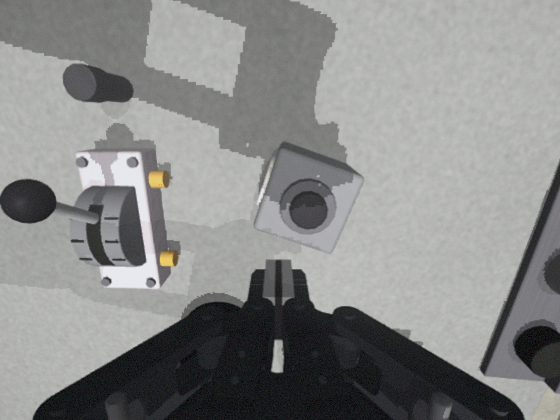

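The button now shows fully in the wrist view at about (308,210), so I'm measuring it there and with scene/top.

```bash
python3 -c "
from h import *
t=imaging.read_camera('top');w=imaging.read_camera('wrist')
g=w['color'].max(2); print(g[210,270:345:3], g[185:240:3,308])
u0=[308,210]
for th in (40,50,60): print(dark(w['color'],284,188,332,236,th))
ut=[315.44,184.74]
uw=dark(w['color'],284,188,332,236,50)[0]
print(tri(t,ut,w,uw),plane(w,uw,.098))
print(plane(w,u0,.098))
"
```

```text
[180 178 170 133 139 107  50  57  59  81  80  81  74  81  76  76  74  74
  77 141 139 132 179 178 179] [ 96  97  97  54  51  59  60  59  75  76  78  75  76  73  72  69 142 137
 179]Traceback (most recent call last):
  File "<string>", line 6, in <module>
    for th in (40,50,60): print(dark(w['color'],284,188,332,236,th))
                                ~~~~^^^^^^^^^^^^^^^^^^^^^^^^^^^^^^^
  File "h.py", line 16, in dark
    i=1+np.argmax(s[1:,4]); return ce[i]+[x0,y0], s[i]
        ~~~~~~~~~^^^^^^^^^
    return _wrapfunc(a, 'argmax', axis=axis, out=out, **kwds)
    return bound(*args, **kwds)
ValueError: attempt to get argmax of an empty sequence
```

```bash
python3 -c "
from h import *
w=imaging.read_camera('wrist');t=imaging.read_camera('top')
g=w['color'].max(2)[188:236,284:332]; m=((g>66)&(g<90)).astype(np.uint8)
m=cv2.morphologyEx(m,cv2.MORPH_OPEN,np.ones((5,5)))
n,l,s,c=cv2.connectedComponentsWithStats(m);i=1+np.argmax(s[1:,4]);uw=c[i]+[284,188];print(uw,s[i])
x,y,ww,h=s[i,:4]
print(tri(t,[315.44,184.74],w,uw),plane(w,uw,.098))
to([.684,-.084,.13],YAW+np.pi/2)
"
```

```text
[309.71314103 216.81730769] [  9  19  34  22 624]
(array([ 0.68095978, -0.08464316,  0.11261454]), array([ 0.27733195, -0.61107894]), array([-2.26450147, -1.62782947])) [ 0.68424403 -0.09041924  0.098     ]
t 6.25 tcp [ 0.6622 -0.1015  0.1718] F [-0.4 -0.5 -0.2] w 0.0003
valve s 0.0209 u 0.1649
turn [-0.038 -0.009 -0.002] shift cm [1.5  2.49 4.1 ]
```

All views agree on (0.684, -0.085) within a few mm. Moving over it and descending.

Call:
send_rows(
  plan="-0.037 -0.01 0 0.7 1.2 0 1;0 0 0 0.8 1.2 1 1;0 0 0 0 0 1.5 1;0 0 0 0 0 1 1;0 0 0 0 0 0 1",
)

```text
time_s: 6.67
tcp_pos: [0.6806, -0.0868, 0.1344]
tcp_rot: [-0.001, 0.675, 0.738, -0.002]
force: [0.0, -0.1, -0.6]
gripper_width: -0.0
```

```bash
python3 -c "
from h import *
to([.684,-.085,.11],YAW+np.pi/2)
"
```

```text
t 6.67 tcp [ 0.6806 -0.0868  0.1344] F [ 0.  -0.1 -0.6] w -0.0
valve s 0.0339 u 0.1846
turn [-0.004  0.001 -0.006] shift cm [0.15 0.37 2.44]
```

Call:
send_rows(
  plan="0 0 0 0.15 0.35 1 1;0 0 0 0 0 1 1;0 0 0 0 0 0.6 1;0 0 0 0 0 0.3 1;0 0 0 0 0 0 1",
)

```text
time_s: 7.08
tcp_pos: [0.6829, -0.086, 0.102]
tcp_rot: [-0.002, 0.676, 0.737, -0.003]
force: [0.5, -0.7, -0.4]
gripper_width: -0.0001
```

```bash
python3 -c "
from h import *
to([.684,-.085,.092],YAW+np.pi/2)
for n in ['scene','wrist']:
  c=imaging.read_camera(n);cv2.imwrite(f'pics/{n}7.png',c['color'][:,:,::-1])
s=cv2.imread('pics/scene7.png');cv2.imwrite('pics/c7.png',cv2.resize(s[150:270,180:300],(600,600)))
"
```

```text
t 7.08 tcp [ 0.6829 -0.086   0.102 ] F [ 0.5 -0.7 -0.4] w -0.0001
valve s 0.0344 u 0.187
turn [-0.007  0.001 -0.008] shift cm [0.09 0.13 1.  ]
```

View pics/c7.png

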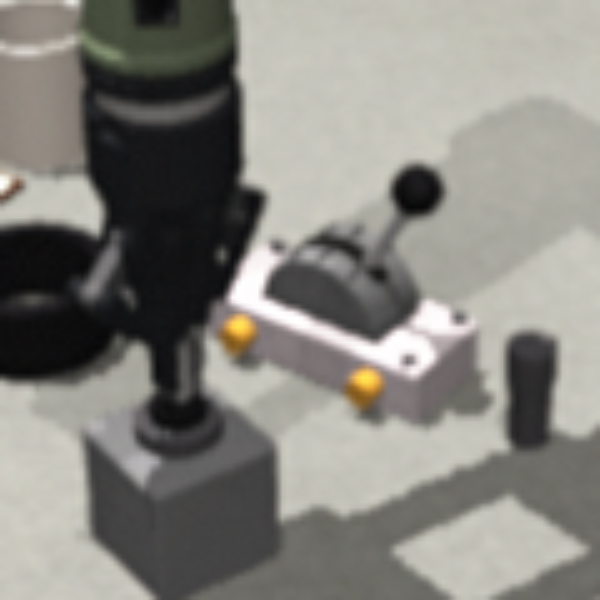

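View pics/wrist7.png

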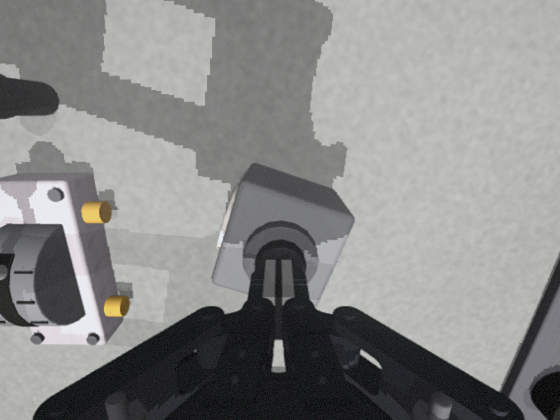

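The fingers are centred over the button, at (280,255) in wrist and (215,232) in scene. Pressing now.

Call:
send_rows(
  plan="0 0 0 0 0 0.3 1;0 0 0 0 0 0.3 1;0 0 0 0 0 0.3 1;0 0 0 0 0 0.3 1;0 0 0 0 0 0.3 1",
)

```text
time_s: 7.6
tcp_pos: [0.6846, -0.0863, 0.0908]
tcp_rot: [0.001, 0.676, 0.737, -0.001]
force: [-3.5, 0.4, 21.0]
gripper_width: 0.0001
```

Call:
send_rows(
  plan="0 0 0 0 0 0.2 1;0 0 0 0 0 0.2 1;0 0 0 0 0 0.2 1;0 0 0 0 0 0.1 1;0 0 0 0 0 0.1 1",
)

```text
time_s: 8.02
tcp_pos: [0.6846, -0.0863, 0.0914]
tcp_rot: [0.003, 0.676, 0.737, 0.0]
force: [-0.7, -0.1, 4.2]
gripper_width: -0.0004
```

```bash
python3 -c "
from h import *
to([.684,-.085,.092],YAW+np.pi/2)
"
```

```text
t 8.02 tcp [ 0.6846 -0.0863  0.0914] F [-0.7 -0.1  4.2] w -0.0004
valve s 0.0339 u 0.1887
turn [ 0.004  0.003 -0.008] shift cm [ 0.14 -0.05 -0.06]
```

The fingers stalled at z = 0.091 with 21 N, well over the 5 N the button needs, so it bottomed out. Lifting straight up and clear.

Call:
send_rows(
  plan="0 0 0 0 0 -1 1;0 0 0 0 0 -2 1;0 0 0 0 0 -3 1;0 0 0 0 0 -3 1;0 0 0 0 0 -3 1",
)

```text
time_s: 8.43
tcp_pos: [0.6807, -0.0854, 0.2076]
tcp_rot: [-0.004, 0.676, 0.737, -0.004]
force: [1.1, 0.0, 0.1]
gripper_width: 0.0002
```

Call:
send_rows(
  plan="0 0 0 -3 0 0 1;0 0 0 -3 0 0 1;0 0 0 -3 0 0 1;0 0 0 0 0 0 1;0 0 0 0 0 0 1",
)

```text
time_s: 8.85
tcp_pos: [0.694, -0.1775, 0.2203]
tcp_rot: [0.005, 0.674, 0.738, 0.002]
force: [0.9, -0.5, -0.3]
gripper_width: -0.0
```

```bash
python3 -c "
from h import *
to([.684,-.085,.092],YAW+np.pi/2)
s=imaging.read_camera('scene');t=imaging.read_camera('top')
for n,c in [('scene',s),('top',t)]: cv2.imwrite(f'pics/{n}8.png',c['color'][:,:,::-1])
A=s['color'][150:270,180:300];B=t['color'][165:275,200:390]
cv2.imwrite('pics/c8.png',np.hstack([cv2.resize(A,(400,400)),cv2.resize(B,(400,232)) if 0 else cv2.resize(B,(400,400))])[:,:,::-1])
print(dark(s['color'],208,224,224,236,40))
try:
  a=dark(s['color'],254,180,272,195,45);b=dark(t['color'],312,240,323,254,35);print(a[0],b[0],tri(s,a[0],t,b[0])[0])
except Exception as e: print(e)
"
```

```text
t 8.85 tcp [ 0.694  -0.1775  0.2203] F [ 0.9 -0.5 -0.3] w -0.0
valve s -0.0577 u 0.1894
turn [ 0.009  0.005 -0.005] shift cm [ 9.37 -0.28 12.78]
(array([215.11538462, 231.53846154]), array([ 2,  4, 12,  8, 78], dtype=int32))
[262.92307692 187.83076923] [312. 242.] [ 0.50865629 -0.07038865  0.14392727]
```

View pics/scene8.png

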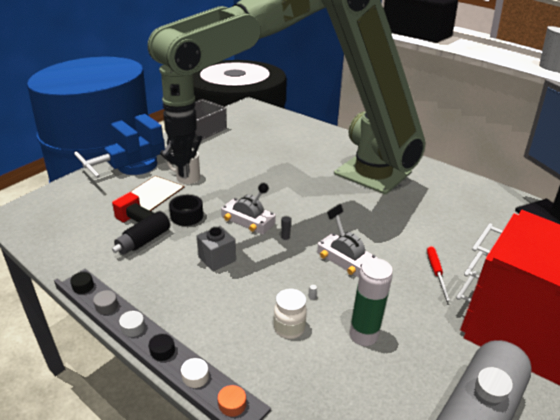

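View pics/top8.png

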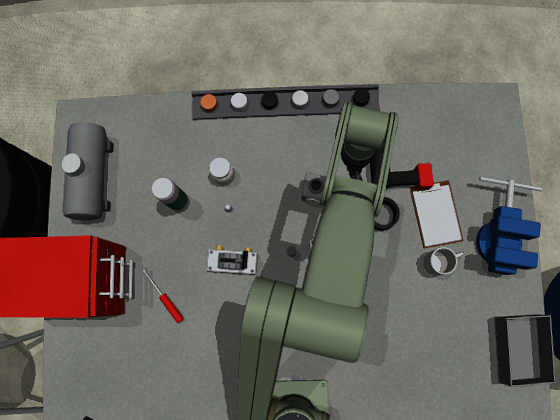

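In the scene view the ball is still at (263,188), as it was at full flow, and the button is back at (215,231.5). The bar lever at (336,212) and the bystanders are unmoved. The arm hides the ball from the top camera, so that second triangulation isn't valid. Handing in.

```bash
python3 -c "
from bench import ticket
print(ticket.hand_in())"
```

```text
the job is handed in; nothing more can be done
None
```

I pushed the ball-knob lever past slow fill to full flow with the outside of the shut fingers. Then I pressed the timer button right down and let it come up, and handed the job in at about 9 s.

- **Lever:** After the push I triangulated the ball from the scene and top cameras. It came out at about 0.99 rad, 132 mm above the table, against a stop at 1.0 rad. The last scene picture has the ball at the same pixel.
- **Button:** The fingers stalled at z = 0.091 m with 21 N, where the button takes 5 N to go fully down. After lifting, the button is back at its starting pixel in the scene view.
- **Everything else:** By eye, the crossbar lever and the loose items in view look unmoved in the last scene and top pictures. The robot ended about 0.22 m up, with wrist force about 1 N.

**Checks that failed or disagreed:**
- The last scene/top triangulation of the ball was not usable because the arm hid it from the top camera. The final lever check therefore rests on the scene view alone.
- My first wrist-camera mask of the button caught only part of it. I corrected for that and centred by eye; the estimates then agreed within a few mm.

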